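# Feed a bridge blank through the router table's tunnel guard to the stop

### The arm

A 7-joint arm with a two-finger parallel gripper is mounted at the origin on the work surface. World frame = base frame: x ahead of the robot, y to its left, z up, the work surface at z = 0. Lengths are in m, angles in rad, forces in N, time in s.
With the tool pointing down it reaches from about 0.4 to 0.9 m from the base axis. Payload 5.6 kg.
Tool frame: the origin (TCP) lies midway between the tips of the shut fingers; the grasp point (between the pads) lies 19 mm behind it; z points along the fingers, y is the line along which they close (so a half turn about z gives the same grasp; the last joint's range is limited). The gripper opens to 92 mm and grips with 3 to 60 N. Pads are 20 mm wide; open, the fingers measure 128 mm over their backs; the gripper's body (75 mm by 189 mm) begins 69 mm behind the grasp point.
Start: joints at [-1.155, 0.468, -0.012, 1.603, 0.006, 1.071, -0.056], TCP at [0.288, 0.583, 0.215] pointing down, gripper open.
Joint ranges: [-2.53, 2.53], [-0.31, 2.02], [-1.57, 1.55], [0.28, 2.44], [-1.29, 4.43], [0.15, 1.84], [-2.92, 2.92]. Speed limits (rad/s): [2.57, 2.57, 3.14, 3.14, 3.14, 3.14, 3.14].

### API

Orientations are given as a 3x3 rotation matrix whose columns are the frame's x, y, z axes.
In Python, from station import env, effector, solver, viewer, workorder, search_frame, tip_of gives the robot as it stands. Calls block until the motion is done:
- env.reach(position, orientation): joint-space move of the TCP to a pose.
- env.movel(position, frame=None, rate=0.15): straight line of the TCP; frame=None keeps the orientation; rate is the mean speed in m/s.
- env.goto_joints(angles): joint-space move.
- effector.release() and effector.grasp(squeeze=None): open the fingers fully, or close them until they stop; squeeze is the grip in N (None keeps the last).
- env.pause(seconds).
- solver.inverse_kinematics(position, orientation): joint angles nearest the present ones, or None.
- env.sense(): the state.
- viewer.read_camera(name): name is "scene" or "top"; returns (picture, depth): 420x560x3 uint8, red, green, blue; 420x560 float32, m along the optical axis (not along the pixel's ray), 0 where there is no reading.
- viewer.camera_info(name): a dict with "intrinsics" (3x3 intrinsics, pixels), "dist_coeffs" ([k1, k2, p1, p2, k3] as OpenCV has them; the pictures are not rectified), "eye" and "rotation" of the camera in the world. Camera axes: x right, y up, looking along -z (the intrinsics and any distortion apply to the point x, -y, -z); pixel columns grow to the right and rows downward; lengths in m; the calibration is good to about 2 mm. A picture is of the moment at which its call begins. camera_info takes no time and is no camera call.
A pose or a line that the arm cannot do raises env.PlanningError and nothing moves.
- workorder.finish_job(): hands the job in; it is judged then, once.
Trained networks look in the newest picture that a camera, given by its name, has taken for a name from the list of things; names that differ only in an ending like _2 or _b are one class to them, and where a whole thing is asked for, a point or a joint stands for the part that bears it (a point fixed in the world has none). Each returns a list of dicts, best first, with "score" (0 to 1); they miss things now and then, are a little off and sometimes report something else, mostly with a low value. They report only what shows in the picture. A call takes as long as a camera call. They do not tell look-alikes from the thing itself.
- search_frame(camera, name): "at" ([x, y, z] in m, in world coordinates, good to about 4 mm: the middle of the surface that is visible of it).
- tip_of(camera, name): "at" ([x, y, z] in m, in world coordinates, good to about 4 mm: a listed point, or the origin of a listed thing).
The state is a dict: "t": time; "joint_positions": joint angles; "joint_velocities": joint speeds; "tau": joint torques, N m; "ee_pos": TCP position; "tcp_rot": TCP orientation; "wrist_force": force on the tool from outside, world axes, zero at the start; "moment": the same for the moment, N m; "gripper_width": finger opening in m; "grasp_force": force on a finger pad.
Only numpy, scipy, OpenCV 4.12 (cv2) and the standard library are available. Lean on these libraries where they do the work, as an engineer would, in place of code of your own. Each camera call takes 0.05 s, during which the arm holds its last target. There are 200 camera calls.

### The job

The router is unplugged and its bit lowered: bring the rosewood bridge blank into position for setting up the saddle slot. Take the push stick by its handle and, with its nose behind the blank, feed the blank flat along the fence and through the guard until it is fully home against the red stop block; press it there lightly but surely for about half a second, without straining or shifting the stop. Then draw the stick right back out of the guard and leave it lying flat on the bench, with the blank left home against stop and fence; keep your fingers off the blank and disturb nothing else.

Things in the scene. Friction and masses are not known exactly. Their poses are not given: they have to be found in the camera images.
- router_station: Router plate, plywood fence (540 mm long, 55 to 70 mm high) and guard; fixed, place and yaw vary. Origin: on the bench, in the fence's working face, under the guard's middle. y: feed direction along the fence, which runs from y = -300 to 240 mm. The work runs on the -x side, touching plane x = 0. Behind the fence: lock knobs 40 mm high, dust port.
- guard_mouth (a point): Entry of the clear and yellow tunnel guard, on the bench at station x = -19, y = -60 mm. Opening 16 mm high; guard 120 mm long, 86 mm out from the fence, 90 mm tall. Inside, sprung pads with sloping lead-ins (top: rests 8 mm over the bench; side: 36 mm off the fence) press the work down and to the fence. Fed steadily, the blank drags by 3 to 14 N: pressure and friction vary. Axes: the station's.
- stop_block: Red stop block, 30 mm long, 44 deep, 38 high, on the fence past the guard (station y from 115 to 155 mm). Origin: in the face towards the guard, at the fence, on the bench; axes as the station's. Lightly clamped: a push 5 to 7 N above the steady drag in the guard seats the blank surely; from 9 N on the stop it is strained, then slips. The blank is home when its leading end touches this face.
- blank: Rosewood bridge blank to be fed, red-brown, 160 mm long (y axis), 38 wide, 10 thick, about 65 g. Origin: centre of its underside. It starts on the bench, infeed side, within about 6 mm of the fence, its leading (+y) end within 15 mm of the guard's mouth. Home, its centre is 80 mm short of the stop's face, 19 mm off the fence.
- push_stick: Plywood push stick, 236 mm long, 26 wide, 8 thick, about 100 g, with an upright handle; it starts flat on the bench on the robot's side of the fence. Origin: underside, below the handle's centre. y points to the red nose, whose flat face is 166 mm ahead of the handle's centre; the tail ends 70 mm behind it.
- stick_handle (a point): Centre of the push stick's handle, 42 mm above the stick's underside; axes as the stick's. The handle measures 30 mm along the stick (y), 24 across (x), and stands 8 to 63 mm above the underside. In use its centre is only 19 mm off the fence, so grip it with one finger ahead of it and one behind (closing along y), not across.
- stick_tip (a point): Middle of the push stick's nose face, 4 mm above its underside; axes as the stick's.
Not all that is in view belongs to the job. There is more than one size of the push_stick; the job needs the larger.

How it is judged:
On the way, in this order (a step that is already met when the one before it is completed fails the run):
1. the stick's nose pushes the blank in under the guard (the blank's leading end is past the middle of the guard) (y of blank in the frame of router_station above -0.08 m and contact force between push_stick and blank above 0.5 N), for 0.1 s.
2. the stick presses the blank home against the stop block with more than 2.5 N (contact force between blank and stop_block above 2.5 N and contact force between push_stick and blank above 2.5 N), for 0.3 s.
At the end, for the whole second after the job is handed in: The blank's end is within 1.5 mm of the stop's face, within 2 mm of the fence and parallel to it within 0.03 rad; the stop has shifted under 1.5 mm; the push stick lies flat on the bench (within 6 mm, 0.1 rad), its nose at least 15 mm outside the guard's mouth; both are at rest (y of blank in the frame of stop_block above -0.0815 m and x of blank in the frame of router_station above -0.021 m and angle between the y axis of blank and the y axis of router_station, either way round below 0.03 rad and distance of stop_block from where it was at the start of the episode below 0.0015 m and y of stick_tip in the frame of router_station below -0.075 m and angle between push_stick's own z axis and vertical below 0.1 rad and height (world z) of push_stick below 0.006 m and linear speed of each of push_stick, blank below 0.02 m/s); the robot touches nothing.
It fails at once if the fingers or arm touch the blank (over 1 N) (contact force between any of the fingers, the arm and blank above 1 N).
It fails at once if the stop block is strained: the blank bears on it with more than 9 N (contact force between blank and stop_block above 9 N).
It fails at once if the stop block is shifted by more than 1.5 mm (distance of stop_block from where it was at the start of the episode above 0.0015 m).
It fails at once if the robot knocks the fence or guard (over 10 N) (contact force between any of the fingers, the arm and router_station above 10 N).
It fails at once if another thing on the bench is moved by more than 20 mm (distance of any of spare_blank, collet_spanner, wax_tin, glue_bottle, block_plane, try_square, bit_jar from where it was at the start of the episode above 0.02 m).
It also fails if it takes over 61 s, if anything falls off the work surface, if the arm or the gripper's body presses on something with over 40 N, if the wrist force passes 120 N, or if a joint passes its speed limit or range.

## Working session

There is one attempt and no reset: what is moved stays moved. The work goes in short steps, each a Python script; the robot and the scene stay as the last script left them, time stands still between calls to the robot, and variables do not carry over. Pictures are saved under pics/ and viewed, at most 10 in all, crops included, and the job is handed in when it is done.

```bash
ls; mkdir -p pics; cat > h.py <<'E'
import numpy as np, cv2
from station import env, effector, solver, viewer, workorder, search_frame, tip_of
def snap(cam,fn=None):
    p,d=viewer.read_camera(cam)
    if fn: cv2.imwrite('pics/'+fn,p[:,:,::-1])
    return p,d
def cloud(cam,d):
    i=viewer.camera_info(cam);K=np.array(i['intrinsics']);D=np.array(i['dist_coeffs'],float)
    h,w=d.shape;u,v=np.meshgrid(np.arange(w),np.arange(h))
    n=cv2.undistortPoints(np.stack([u,v],-1).reshape(-1,1,2).astype(float),K,D).reshape(h,w,2)
    P=np.stack([n[...,0]*d,-n[...,1]*d,-d],-1)
    W=P@np.array(i['rotation']).T+np.array(i['eye']); W[d==0]=np.nan
    return W
E
python3 - <<'E'
from h import *
for c in ['top','scene']:
    p,d=snap(c,c+'0.png'); np.savez(c+'0.npz',p=p,W=cloud(c,d))
    for n in ['router_station','guard_mouth','stop_block','blank','push_stick','stick_handle','stick_tip']:
        f=tip_of if n!='blank' else tip_of
        print(c,n,[(np.round(r['at'],3).tolist(),round(r['score'],2)) for r in f(c,n)][:3])
print(env.sense())
E
```

```text
pics
top router_station [([0.588, 0.127, 0.003], 0.66), ([0.574, 0.064, -0.003], 0.51)]
top guard_mouth [([0.573, 0.061, -0.003], 0.68)]
top stop_block [([0.592, 0.268, 0.002], 0.9), ([0.571, -0.011, -0.004], 0.64)]
top blank [([0.571, -0.012, 0.0], 0.73)]
top push_stick [([0.423, -0.347, -0.0], 0.89), ([0.288, -0.356, 0.0], 0.58)]
top stick_handle [([0.286, -0.359, 0.027], 0.77)]
top stick_tip [([0.215, -0.457, 0.002], 0.9), ([0.421, -0.183, 0.003], 0.84)]
scene router_station [([0.588, 0.126, -0.002], 0.98)]
scene guard_mouth [([0.577, 0.062, -0.0], 0.92)]
scene stop_block [([0.588, 0.266, -0.003], 0.65)]
scene blank [([0.568, -0.008, -0.001], 0.76), ([0.58, 0.063, -0.002], 0.62), ([0.587, 0.265, 0.002], 0.42)]
scene push_stick [([0.287, -0.357, -0.002], 0.62), ([0.424, -0.352, -0.001], 0.61)]
scene stick_handle [([0.284, -0.357, 0.032], 0.9), ([0.422, -0.349, 0.04], 0.66)]
scene stick_tip [([0.22, -0.456, 0.007], 0.81), ([0.423, -0.186, 0.005], 0.61)]
{'t': 0.8, 'joint_positions': array([-1.15500093,  0.4674761 , -0.01159779,  1.60270792,  0.0060269 ,
        1.07142537, -0.05627464]), 'joint_velocities': array([-0.00013531,  0.00023481, -0.00036961,  0.00130827,  0.00019414,
       -0.00031648,  0.00033947]), 'tau': array([ 5.36584066e-04, -5.20347941e+01, -1.22944926e-02, -2.44044292e+01,
       -5.65491559e-02,  1.13856455e-02,  2.86973568e-05]), 'ee_pos': array([0.28791082, 0.5827549 , 0.2146046 ]), 'tcp_rot': array([[-8.96571109e-01,  4.42899811e-01,  6.64807819e-05],
       [ 4.42899811e-01,  8.96571111e-01, -8.99981012e-06],
       [-6.35907627e-05,  2.13753560e-05, -9.99999998e-01]]), 'wrist_force': array([-0.89464151, -0.87229361, -0.13446157]), 'moment': array([-0.00584182, -0.02130397,  0.02141505]), 'grasp_force': 0.0, 'gripper_width': 0.09166540025816557}
```

View pics/top0.png

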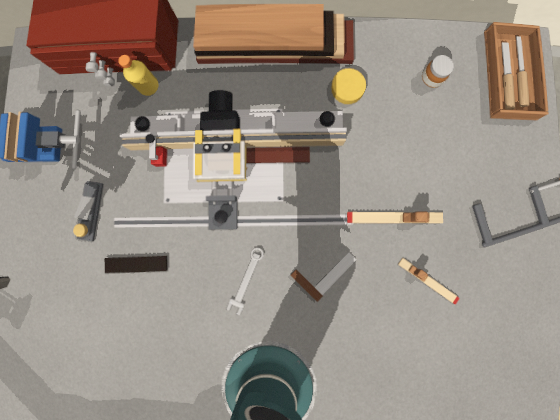

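View pics/scene0.png

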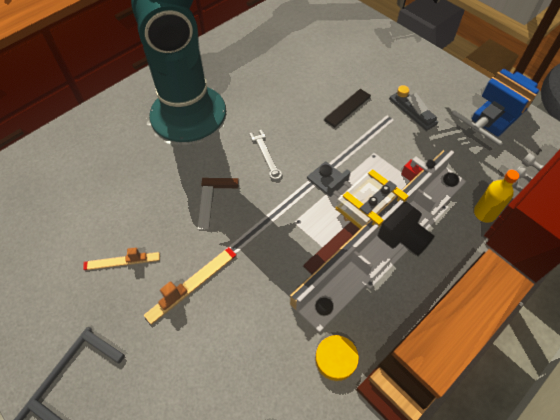

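The picture shows two look-alike push sticks in the top view. The large one has its handle at px (418,216) and its nose at (350,217). The small one has its handle at (420,272) and its nose at (456,299). The blank is at (280,155) by the fence, and the dark strip at (136,264) is the spare. I choose the large stick and check it by its depth geometry and a crop.

```bash
cat > m.py <<'E'
from h import *
z=np.load('top0.npz');p=z['p'];W=z['W']
cv2.imwrite('pics/crop.png',cv2.resize(p[120:310,140:470,::-1],None,fx=2.4,fy=2.4,interpolation=cv2.INTER_CUBIC))
hsv=cv2.cvtColor(p,cv2.COLOR_RGB2HSV).astype(int)
def rect(name,m):
    m=m&np.isfinite(W[...,0]); P=W[m]
    r=cv2.minAreaRect(P[:,:2].astype(np.float32)*1000); print(name,m.sum(),np.round(r[0],1),np.round(r[1],1),round(r[2],2),'z',np.round(np.percentile(P[:,2],[5,50,95])*1000,1))
    return P
box=lambda u0,u1,v0,v1:np.pad(np.ones((v1-v0,u1-u0),bool),((v0,420-v1),(u0,560-u1)))
w=W[...,2]
rect('stick',box(340,450,205,232)&(w>.004)&(w<.014))
rect('handle',box(395,440,200,235)&(w>.03))
rect('smallstick',box(390,470,250,310)&(w>.004)&(w<.014))
red=(hsv[...,1]>110)&((hsv[...,0]<12)|(hsv[...,0]>170))
rect('nose',box(335,362,205,232)&red&(w>.003))
rect('blank',box(246,320,146,170)&red&(w>.005)&(w<.016))
rect('stop',box(145,172,135,170)&red&(w>.02))
P=rect('fence',box(118,350,125,150)&(w>.045)&(w<.075))
# fence near edge: min x of fence-height points per y bin
ys=np.arange(-.16,.37,.01);e=[]
for y in ys:
    q=P[abs(P[:,1]-y)<.005]
    if len(q)>3: e.append((y,q[:,0].min(),q[:,0].max(),q[:,2].max()))
print(np.round(np.array(e)*1000,0).tolist())
E
python3 m.py
```

```text
stick 841 [ 420.9 -302.4] [ 63.8 267.4] 0.82 z [ 4.8  8.8 11.8]
handle 169 [ 423.5 -349. ] [23.4 29.8] 1.03 z [39.2 62.8 66.3]
smallstick 524 [ 271.8 -391.8] [143.8 195. ] 0.35 z [4.1 6.  9. ]
nose 58 [ 421.7 -191.2] [24.5 12.9] 0.38 z [ 6.5  9.3 11.9]
blank 875 [573.8 -13.4] [ 36.3 151.3] 1.54 z [ 8.2 11.  13.9]
stop 199 [564.6 280.1] [44.9 30.4] 0.81 z [23.  39.2 42.3]
fence 3096 [605.2  95.2] [ 62.2 540.3] 0.31 z [52.2 58.1 72.4]
[[-160.0, 600.0, 625.0, 74.0], [-150.0, 599.0, 626.0, 74.0], [-140.0, 599.0, 625.0, 75.0], [-130.0, 599.0, 626.0, 73.0], [-120.0, 598.0, 625.0, 73.0], [-110.0, 598.0, 625.0, 75.0], [-100.0, 598.0, 625.0, 74.0], [-90.0, 598.0, 622.0, 73.0], [-80.0, 597.0, 623.0, 73.0], [-70.0, 597.0, 622.0, 74.0], [-60.0, 596.0, 622.0, 73.0], [-50.0, 596.0, 622.0, 72.0], [-40.0, 596.0, 622.0, 73.0], [-30.0, 596.0, 622.0, 73.0], [-20.0, 595.0, 622.0, 74.0], [-10.0, 595.0, 636.0, 75.0], [0.0, 594.0, 636.0, 74.0], [10.0, 595.0, 621.0, 74.0], [20.0, 594.0, 619.0, 73.0], [30.0, 594.0, 619.0, 75.0], [40.0, 593.0, 619.0, 72.0], [50.0, 593.0, 619.0, 72.0], [60.0, 593.0, 619.0, 73.
[... 170 characters left out ...]
.0], [130.0, 588.0, 631.0, 73.0], [140.0, 589.0, 631.0, 73.0], [150.0, 588.0, 632.0, 74.0], [160.0, 586.0, 631.0, 75.0], [170.0, 591.0, 631.0, 75.0], [180.0, 574.0, 617.0, 75.0], [190.0, 590.0, 616.0, 73.0], [200.0, 589.0, 616.0, 74.0], [210.0, 589.0, 617.0, 75.0], [220.0, 589.0, 636.0, 74.0], [230.0, 589.0, 635.0, 74.0], [240.0, 589.0, 616.0, 74.0], [250.0, 589.0, 615.0, 73.0], [260.0, 588.0, 614.0, 73.0], [270.0, 588.0, 614.0, 73.0], [280.0, 573.0, 614.0, 73.0], [290.0, 573.0, 612.0, 73.0], [300.0, 588.0, 612.0, 73.0], [310.0, 588.0, 612.0, 74.0], [320.0, 587.0, 612.0, 73.0], [330.0, 587.0, 612.0, 73.0], [340.0, 586.0, 612.0, 75.0], [350.0, 584.0, 612.0, 73.0], [360.0, 584.0, 609.0, 73.0]]
```

View pics/crop.png

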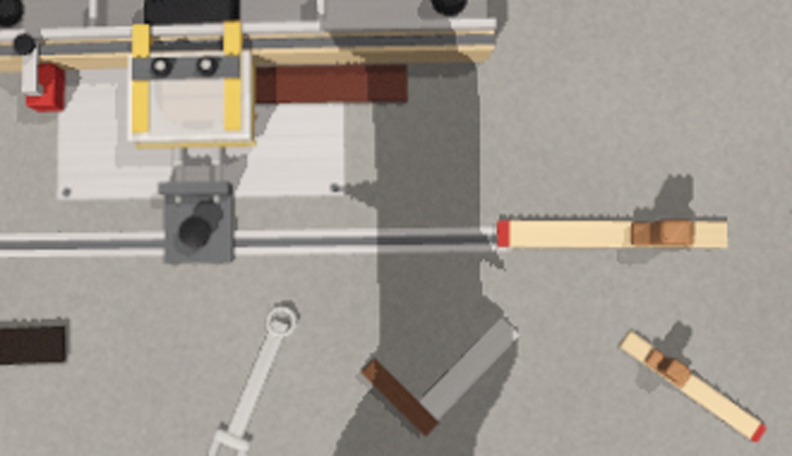

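The crop confirms the choice: the large stick has its red nose at crop (503,233) and its handle at (662,233), with the nose pointing toward +y. The fence face is x≈0.592−0.029(y−0.127), and the stop face is at y≈0.266. Next I grasp the stick.

```bash
cat >> h.py <<'E'
def R(yaw):
    s,c=np.sin(yaw),np.cos(yaw); return np.array([[-c,-s,0],[-s,c,0],[0,0,-1.]])
YAW=0.029
d=np.array([-np.sin(YAW),np.cos(YAW),0])
def line(y,off=-.019): return 0.592-0.029*(y-0.127)+off
def wf(n=5):
    f=[]
    for _ in range(n): f.append(env.sense()['wrist_force'].copy()); env.pause(.01)
    return np.mean(f,0)
E
python3 - <<'E'
from h import *
f=np.array([env.sense()['wrist_force'] for _ in range(5)]);print(f.round(2))
env.reach([.4225,-.349,.12],R(.011)); print(env.sense()['t'],wf())
env.movel([.4225,-.349,.025],R(.011),.12)
effector.grasp(40); s=env.sense(); print(s['t'],s['gripper_width'],s['grasp_force'],s['ee_pos'],wf())
env.movel([.4225,-.349,.060],R(.011),.12)
env.pause(.2);s=env.sense(); print(s['t'],s['ee_pos'],s['gripper_width'],wf())
p,dd=snap('scene','lift.png')
p,dd=snap('top','lift_top.png');np.savez('top1.npz',p=p,W=cloud('top',dd))
E
```

```text
[[-0.89 -0.87 -0.13]
 [-0.89 -0.87 -0.13]
 [-0.89 -0.87 -0.13]
 [-0.89 -0.87 -0.13]
 [-0.89 -0.87 -0.13]]
4.1 [-0.13009486  0.16318949  0.14124439]
6.0417 0.0302087137386456 39.9997079372406 [ 0.42249301 -0.34911417  0.02500845] [-0.02835756 -0.5923392  -0.4183769 ]
6.725 [ 0.42213064 -0.34858063  0.05933538] 0.02968339623965271 [-0.45542482 -0.26657526 -1.12486891]
```

View pics/lift.png

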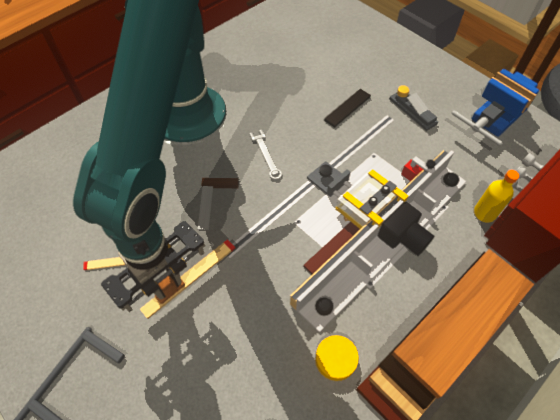

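The stick is held at its handle, level and clear of the bench, with its nose at px (230,246). Next I stage it behind the blank.

```bash
cat > m2.py <<'E'
from h import *
def nose(p,W,y0):
    hsv=cv2.cvtColor(p,cv2.COLOR_RGB2HSV).astype(int)
    red=(hsv[...,1]>110)&((hsv[...,0]<12)|(hsv[...,0]>170))&(W[...,2]>.003)&(W[...,2]<.03)&(abs(W[...,0]-.575)<.04)&(abs(W[...,1]-y0)<.12)
    n,l,s,c=cv2.connectedComponentsWithStats(red.astype(np.uint8))
    for i in range(1,n):
        if s[i,4]>20:
            P=W[l==i]; r=cv2.minAreaRect(P[:,:2].astype(np.float32)*1000); print(s[i,4],np.round(r[0],1),np.round(r[1],1),round(r[2],2),np.round(P.min(0)*1e3),np.round(P.max(0)*1e3))
E
python3 - <<'E'
from h import *; from m2 import nose
y=-.29
env.movel([line(y),y,.060],R(YAW),.15)
env.movel([line(y),y,.0265],R(YAW),.08); env.pause(.3)
s=env.sense(); print(s['t'],s['ee_pos'],wf())
p,dd=snap('top','stage.png');nose(p,cloud('top',dd),-.09)
cv2.imwrite('pics/stagec.png',cv2.resize(p[110:230,180:440,::-1],None,fx=3,fy=3,interpolation=cv2.INTER_CUBIC))
E
```

```text
9.0333 [ 0.5850735  -0.28997825  0.02641003] [ 0.02055776 -0.28053955 -1.04769267]
```

View pics/stagec.png

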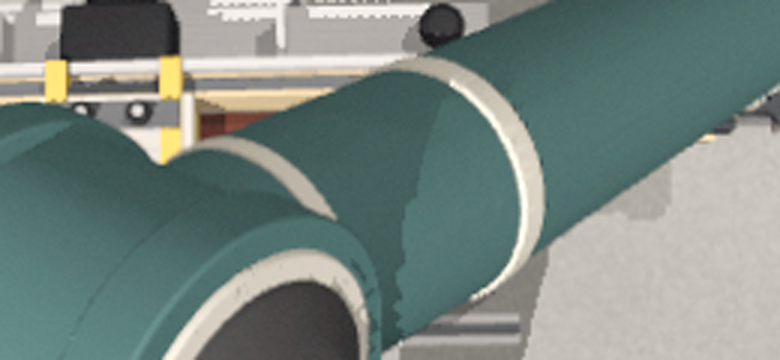

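The arm hides the nose and the blank from the top camera, so I use the scene camera.

```bash
python3 - <<'E'
from h import *; from m2 import nose
p,dd=snap('scene');W=cloud('scene',dd);nose(p,W,-.09)
cv2.imwrite('pics/stages.png',cv2.resize(p[130:340,170:450,::-1],None,fx=2.8,fy=2.8,interpolation=cv2.INTER_CUBIC))
E
```

```text
585 [569.  -30.6] [ 28.2 121.2] 1.44 [554. -91.   3.] [584.  30.  15.]
47 [ 577.4 -128.9] [20.1 11.9] 3.37 [ 567. -135.    6.] [ 588. -122.   12.]
```

View pics/stages.png

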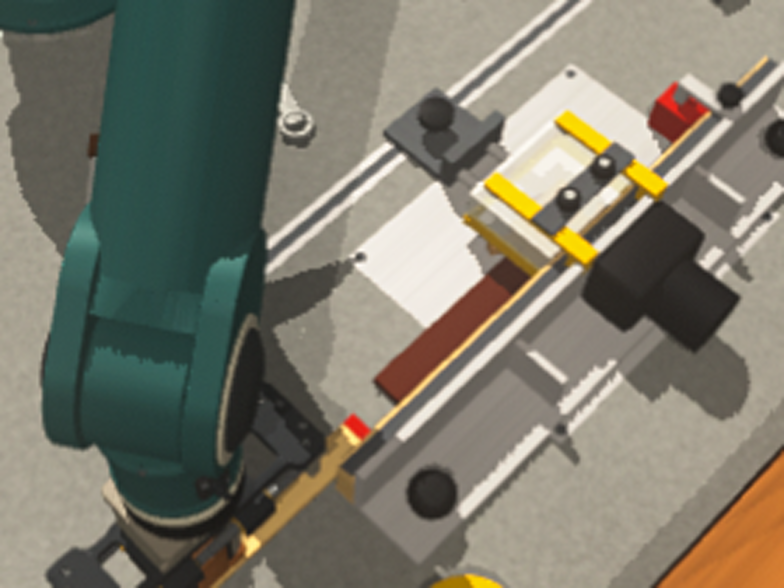

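The nose sits behind the blank's tail, with a gap of about 30 mm, and is centred on its feed line. Next I feed the blank and log the force.

```bash
python3 - <<'E'
from h import *
z=.0257
env.movel([line(-.262),-.262,z],R(YAW),.06)
b=wf();print('bias',b)
for y in list(np.arange(-.250,-.0755,.0125))+[-.075]:
    env.movel([line(y),y,z],R(YAW),.05)
    f=env.sense()['wrist_force']-b; s=env.sense()
    print(round(s['t'],2),round(y,4),s['ee_pos'].round(4),f.round(2))
    if abs(f@d)>22: print('ABORT');break
env.pause(.2);print(wf()-b)
p,dd=snap('scene','fed.png')
for n in ['blank','stop_block']: print(n,[(np.round(r['at'],3).tolist(),round(r['score'],2)) for r in tip_of('scene',n)][:2])
cv2.imwrite('pics/fedc.png',cv2.resize(p[100:310,230:510,::-1],None,fx=2.8,fy=2.8,interpolation=cv2.INTER_CUBIC))
E
```

```text
bias [ 0.10479696 -0.0384048  -0.79021876]
10.22 -0.25 [ 0.5841 -0.2494  0.0257] [-0.56  0.04 -0.57]
10.62 -0.2375 [ 0.5837 -0.2368  0.0256] [-0.35 -0.48 -0.41]
11.03 -0.225 [ 0.584  -0.2326  0.0278] [  1.19 -11.26   1.19]
11.43 -0.2125 [ 0.5835 -0.2174  0.0268] [ 0.77 -8.17 -0.78]
11.82 -0.2 [ 0.5832 -0.2041  0.0267] [ 0.75 -6.78 -2.08]
12.22 -0.1875 [ 0.583  -0.1915  0.0266] [ 1.76 -6.16 -1.84]
12.62 -0.175 [ 0.5827 -0.1788  0.0266] [ 1.94 -6.29 -1.78]
13.03 -0.1625 [ 0.5824 -0.1663  0.0266] [ 1.92 -5.86 -1.7 ]
13.43 -0.15 [ 0.5821 -0.1536  0.0265] [ 1.34 -5.73 -1.8 ]
13.82 -0.1375 [ 0.5818 -0.1411  0.0265] [ 2.91 -5.52 -1.53]
14.22 -0.125 [ 0.5816 -0.1285  0.0265] [ 1.91 -6.25 -1.66]
14.62 -0.1125 [ 0.5812 -0.1159  0.0265] [ 2.45 -5.09 -1.12]
15.03 -0.1 [ 0.581  -0.1033  0.0264] [ 2.77 -4.68 -2.46]
15.43 -0.0875 [ 0.5807 -0.0907  0.0264] [ 2.06 -5.69 -2.23]
15.82 -0.075 [ 0.5804 -0.0781  0.0264] [ 2.09 -4.31 -2.87]
[ 2.45441574 -5.23017249 -2.03815755]
blank [([0.578, -0.078, 0.046], 0.43)]
stop_block [([0.588, 0.263, -0.003], 0.59)]
```

View pics/fedc.png

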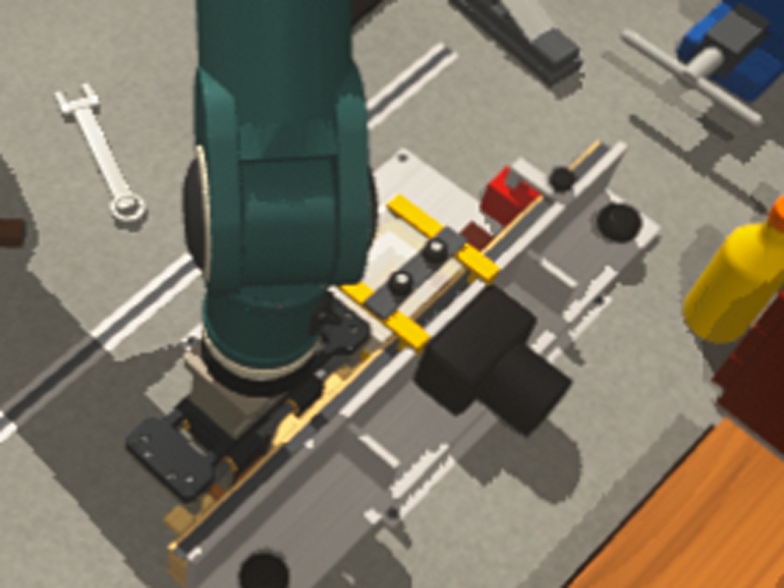

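The blank's leading end is emerging from the guard at crop (475,235), close to the stop. The steady drag is about 5.3 N and the arm compliance about 1.7 N/mm, so I approach in 1 mm steps and use averaged force.

```bash
cat > press.py <<'E'
from h import *
z=.0257;b=np.array([.105,-.04,-.79]);y=-.075;hist=[];last=None
while y<-.045:
    y+=.001; env.movel([line(y),y,z],R(YAW),.02)
    f=-(wf(6)-b)@d; a=env.sense()['ee_pos'][1]
    hist.append(f); drag=np.median(hist[:8]); lag=(y-a)*1e3
    print(round(env.sense()['t'],2),round(y,4),round(a,5),'F',round(f,2),'lag',round(lag,2),'drag',round(drag,2))
    if f-drag>4.8: break
np.save('y.npy',y)
for _ in range(4): env.pause(.15);print('hold',round(-(wf(6)-b)@d,2))
E
python3 press.py
```

```text
16.52 -0.074 -0.07798 F 6.6 lag 3.98 drag 6.6
16.82 -0.073 -0.07741 F 7.52 lag 4.41 drag 7.06
17.12 -0.072 -0.07656 F 7.51 lag 4.56 drag 7.51
17.42 -0.071 -0.07555 F 7.81 lag 4.55 drag 7.52
17.72 -0.07 -0.07459 F 7.66 lag 4.59 drag 7.52
18.02 -0.069 -0.07358 F 7.7 lag 4.58 drag 7.59
18.32 -0.068 -0.07255 F 7.79 lag 4.55 drag 7.66
18.62 -0.067 -0.07158 F 8.0 lag 4.58 drag 7.68
18.92 -0.066 -0.07055 F 7.19 lag 4.55 drag 7.68
19.22 -0.065 -0.06957 F 7.86 lag 4.57 drag 7.68
19.52 -0.064 -0.06856 F 7.63 lag 4.56 drag 7.68
19.82 -0.063 -0.06751 F 7.6 lag 4.51 drag 7.68
20.12 -0.062 -0.06654 F 7.76 lag 4.54 drag 7.68
20.42 -0.061 -0.06554 F 7.51 lag 4.54 drag 7.68
20.72 -0.06 -0.06455 F 7.47 lag 4.55 drag 7.68
21.02 -0.059 -0.06355 F 7.73 lag 4.55 drag 7.68
21.32 -0.058 -0.06256 F 7.84 lag 4.56 drag 7.68
21.62 -0.057 -0.06155 F 8.05 lag 4.55 drag 7.68
21.92 -0.056 -0.06054 F 7.62 lag 4.54 drag 7.68
22.22 -0.055 -0.05955 F 7.67 lag 4.55 drag 7.68
22.52 -0.054 -0.05857 F 7.92 lag 4.57 drag 7.68
22.82 -0.053 -0.05773 F 8.24 lag 4.73 drag 7.68
23.12 -0.052 -0.05768 F 9.93 lag 5.68 drag 7.68
23.42 -0.051 -0.05763 F 11.66 lag 6.63 drag 7.68
23.72 -0.05 -0.0576 F 13.11 lag 7.6 drag 7.68
hold 13.63
hold 13.37
hold 12.95
hold 13.46
```

Contact with the stop is clear at TCP y=-0.0577, and I held 5.6 N above drag for over a second. Next I withdraw and put the stick down.

```bash
python3 - <<'E'
from h import *
for y,r in [(-.075,.04),(-.21,.10)]:
    env.movel([line(y),y,.0258],R(YAW),r)
env.movel([line(-.21),-.21,.0250],R(YAW),.02); env.pause(.2)
print(env.sense()['t'],wf())
effector.release(); env.pause(.2)
env.movel([line(-.21),-.21,.16],R(YAW),.12)
env.reach([.33,-.42,.25],R(YAW)); env.pause(.2)
print(env.sense()['t'])
for c in ['top','scene']:
    p,dd=snap(c); np.savez(c+'2.npz',p=p,W=cloud(c,dd))
    for n in ['stick_tip','blank','stop_block']: print(c,n,[(np.round(r['at'],3).tolist(),round(r['score'],2)) for r in tip_of(c,n)][:2])
    q=p[95:245,120:420] if c=='top' else p[100:310,200:500]
    cv2.imwrite(f'pics/end_{c}.png',cv2.resize(q[:,:,::-1],None,fx=2.6,fy=2.6,interpolation=cv2.INTER_CUBIC))
E
```

```text
27.2417 [ 0.0840975   0.17162516 -1.12721917]
31.25
top stick_tip [([0.581, -0.044, 0.003], 0.68), ([0.218, -0.458, 0.008], 0.61)]
top blank [([0.567, 0.187, -0.002], 0.91)]
top stop_block [([0.572, 0.067, -0.004], 0.72), ([0.58, -0.041, 0.002], 0.58)]
scene stick_tip [([0.219, -0.455, 0.003], 0.94), ([0.58, -0.049, 0.003], 0.56)]
scene blank [([0.566, 0.192, 0.0], 0.53)]
scene stop_block [([0.586, 0.264, -0.003], 0.86)]
```

View pics/end_top.png

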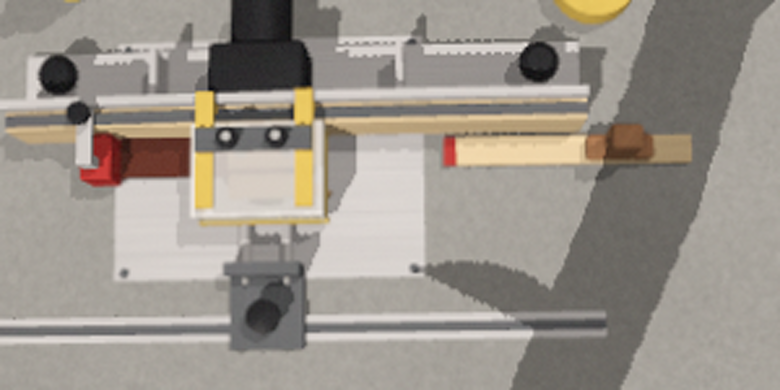

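View pics/end_scene.png

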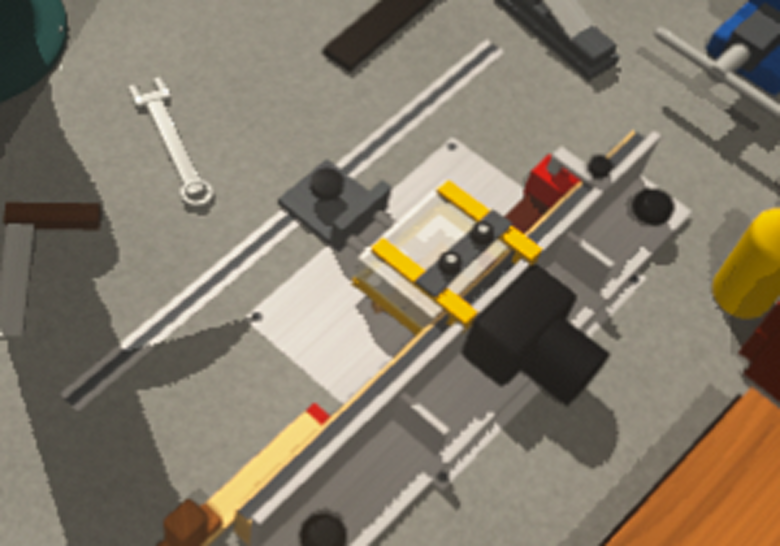

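The blank (top crop 155,157) is against the red stop (100,160) and the fence. The stick lies flat with its nose at (450,152), well outside the guard. I hand the job in.

```bash
python3 -c "
from h import *
print(workorder.finish_job())"
```

```text
the job is handed in; nothing more can be done
None
```

I handed the job in at about 31 s: the blank is home against the stop and fence (pressed about 5.6 N above drag for over half a second), and the push stick lies flat on the bench clear of the guard; the verdict itself was not shown.

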